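# Slide the black tile out from under the white ones and up to the rack

### The arm

A 6-joint arm with a two-finger parallel gripper is mounted at the origin on the work surface. World frame = base frame: x ahead of the robot, y to its left, z up, the work surface at z = 0. Lengths are in m, angles in degrees, forces in N, time in s.
With the tool pointing down it reaches from about 0.25 to 0.725 m from the base axis. Payload 9.7 kg.
Tool frame: the origin (TCP) lies at the very end of the fingers, on their centre line; the grasp point (between the pads) lies 19 mm behind it; z points along the fingers, y is the direction in which the jaws open and shut (so a half turn about z gives the same grasp; the last joint's range is limited). The gripper opens to 85 mm and grips with 20 to 120 N. Pads are 22 mm wide; open, the fingers measure 114 mm over their backs; the gripper's body (76 mm by 85 mm) begins 54 mm behind the grasp point. The pads swing forward as they close: fully open they stand 13 mm farther back than shut.
Start: joints at [75.172, 4.979, 10.078, 95.1, 0, 90], TCP at [0.141, 0.532, 0.231] pointing down, gripper open.
Joint ranges: [-179.16, 179.16], [-48.56, 103.87], [-65.8, 70.77], [-126.05, 130.52], [-82.76, 87.17], [-180, 180]. Speed limits (degrees/s): [127.2, 127.2, 147.25, 180, 180, 180].

### API

Orientations are given as [roll, pitch, yaw] about the fixed x, y, z axes, in that order (R = Rz(yaw) Ry(pitch) Rx(roll)).
In Python, from workcell import bot gives the robot as it stands.
- The arm moves only by the shell command python3 -m pendant 'ROWS' [FORCE]. ROWS is JSON, a list that holds one entry, the list of rows, each a list of 7 numbers: the shift along the tool's x, y, z in cm, then the turn, a rotation vector about the tool's x, y, z in rad, then the opening in per cent of the stroke, from 0 (shut) to 100 (fully open). In form: [[[dx, dy, dz, ax, ay, az, gripper], ...]]. A call has 1 to 5 rows; each row shifts and turns the pose as measured when the row begins, along the tool's axes as they then stand; what a row does not reach is not made up. A row lasts 1/12 s, in which the tool goes at most 41.7 mm and 7.16 degrees, less where a joint would pass 70% of its speed; a pose out of reach is approached as far as the arm can. A call with a gripper value outside its range is refused whole. The fingers move at their own pace and stop on an object; FORCE is the grip in N (left out, the last holds). Time passes only in rows, so rows that do not move let the fingers close. It gives the time, the measured TCP pose, the force and the opening at its end, in the units of the state.
- bot.get_obs(): the state, without advancing time (a new reading comes with each control period).
- bot.camera(name): name is "scene" or "top"; returns the picture (384x512x3 uint8, red, green, blue); there is no depth.
- bot.get_calibration(name): a dict with "intrinsics" (3x3 intrinsics, pixels), "pose" (4x4, takes a point from camera to world coordinates). Camera axes: x right, y down, z forward; pixel columns grow to the right and rows downward; lengths in m; the calibration is good to about 2 mm. A picture is of the moment at which its call begins. get_calibration takes no time and is no camera call.
- bot.job_done(): hands the job in, once; it reports no verdict.
Trained networks look in the newest picture that a camera, given by its name, has taken for a name from the list of things; names that differ only in an ending like _2 or _b are one class to them, and where a whole thing is asked for, a point or a joint stands for the part that bears it (a point fixed in the world has none). Each returns a list of dicts, best first, with "confidence" (0 to 1); they miss things now and then, are a little off and sometimes report something else, mostly with a low value. They report only what shows in the picture. A call takes as long as a camera call.
- bot.masks_of(camera, thing): "pixels" (384x512 bool, what is visible of it) and "extent" ([left, top, right, bottom] in pixels, round what is visible of it).
- bot.mark_of(camera, thing): "uv" ([column, row] in pixels: a listed point, or the origin of a listed thing).
The state is a dict: "time": time; "q": joint angles; "qd": joint speeds; "joint_efforts": joint torques, N m; "ee_pos": TCP position; "tcp_rot": TCP orientation; "wrist_force": force on the tool from outside, world axes, zero at the start; "torque": the same for the moment, N m; "opening": finger opening in m.
Only numpy, scipy, OpenCV 4.12 (cv2) and the standard library are available. Lean on these libraries where they do the work, as an engineer would, in place of code of your own. Each camera call takes 0.05 s, during which the arm holds its last target. There are 200 camera calls.

### The job

The black tile at the bottom of the blue tray is wanted as a dark background in front of the test-tube rack. It is too wide to grip and is weighed down by three white tiles with a beaker on them: press on its bare end with closed fingers, firmly but gently, and draw it right out through the front of the tray, leaving the pile standing in the tray with the beaker upright on top. Then, pressing on its middle, slide it over the bench until its end just touches the long side of the rack, without pushing the rack away or disturbing anything else, and let go.

Things in the scene. Friction and masses are not known exactly. Their poses are not given: they have to be found in the camera images.
- black_mid (a point): Centre of the black glazed tile, 200 x 100 x 8 mm, 360 g: half-way along, across and up; x along its length, y across, z up. At the start it lies under the pile on the tray's floor, top 13 mm above the tray's origin, 41 to 49 mm of its end sticking out along the tray's -x. As it comes out its bare end sinks 5 to 8 mm to the bench: keep the press by feel. Out, it lies flat, top at 8 mm. Press 9 to 15 N; over 30 N may crack it.
- tray: Blue tile tray fixed to the bench, 172 (x) x 164 (y) x 36 mm high, on a mat 0 to 3 mm thick; walls 4, floor 5 mm thick; origin at the centre of its underside, z up. Its front is the -x side, open for 104 mm in the middle (2 mm to spare either side of the black tile) between the two lips; the floor ends at the front, 86 mm from the origin. With its centre 190 mm or more from the tray's origin along -x the black tile is right out.
- lips: The tray's two front corner lips, left and right of the opening, 4 mm thick, as high as its walls; same origin and axes as the tray. They hold the white tiles back while the black tile slides out between them. The bottom white tile must not knock or press on them with more than 20 N.
- tile1: Bottom one of three loose white tiles, 150 x 150 x 5 mm, about 260 g each; origin at the centre of its underside. It lies on the black tile, 3 to 13 mm behind the lips; it rides along until it meets them, tips back a little as the black tile leaves and comes down 8 mm on to the tray's floor. Tile on tile and on tray slides easily (friction about 0.2); fingertips hold the black glaze better (about 0.7).
- tile2: Middle white tile, as tile1.
- tile3: Top white tile, as tile1. Its top is 28 mm above the tray's origin at the start.
- beaker: Small glass beaker, 42 mm across, 57 mm high, 50 g, standing near the middle of the top tile; origin at the centre of its underside.
- rack: Loose blue test-tube rack with four empty tubes fixed in it, 800 g; origin at the centre of its underside, z up. Base block 62 (x) x 236 (y) x 14 mm high, upper plate 78 mm and tubes 155 mm high. Its long side facing the tray is the -x face, 31 mm from the origin: the black tile's end goes there, near the middle, the tile lying along the rack's x. It slides if pushed with more than about 4 N.

How it is judged:
By the outcome, as a careful person would: the job done as asked, in the order asked, and still so for the second after the job is handed in, with the robot touching nothing.
It also fails if it takes over 72 s, if anything falls off the work surface, if the arm or the gripper's body presses on something with over 40 N, if the wrist force passes 120 N, or if a joint passes its speed limit or range.

## Working session

There is one attempt and no reset: what is moved stays moved. The work goes in short steps, Python scripts to look and compute and a shell command to move; the robot and the scene stay as the last step left them, time stands still between calls to the robot, and variables do not carry over. Pictures are saved under pics/ and viewed, about 8 in all and at most 12, crops included, and the job is handed in when it is done.

```bash
mkdir -p pics; cat > h.py <<'E'
import numpy as np, cv2
from workcell import bot
from scipy.spatial.transform import Rotation as R
def snap(cam,name=None):
    im=bot.camera(cam)
    if name: cv2.imwrite(f'pics/{name}.png',im[:,:,::-1])
    return im
def ray(cam,uv):
    c=bot.get_calibration(cam);K=np.array(c['intrinsics']);T=np.array(c['pose'])
    d=T[:3,:3]@np.linalg.solve(K,[uv[0],uv[1],1.]);return T[:3,3],d
def onz(cam,uv,z):
    o,d=ray(cam,uv);return o+d*(z-o[2])/d[2]
def proj(cam,p):
    c=bot.get_calibration(cam);K=np.array(c['intrinsics']);T=np.array(c['pose'])
    q=T[:3,:3].T@(np.asarray(p)-T[:3,3]);q=K@q;return q[:2]/q[2]
def tri(a,b):
    o1,d1=ray('scene',a);o2,d2=ray('top',b)
    A=np.c_[d1,-d2];t=np.linalg.lstsq(A,o2-o1,rcond=None)[0]
    p,q=o1+d1*t[0],o2+d2*t[1];return (p+q)/2,np.linalg.norm(p-q)
E
python3 - <<'E'
from h import *
np.set_printoptions(precision=4,suppress=True)
o=bot.get_obs();print({k:o[k] for k in o})
snap('scene','s0');snap('top','t0')
for c in('scene','top'): print(c,np.array(bot.get_calibration(c)['pose']),np.array(bot.get_calibration(c)['intrinsics']))
for th in ['black_mid','tray','tile1','tile3','beaker','rack']:
    r={}
    for c in('scene','top'):
        m=bot.mark_of(c,th);print(th,c,[(np.round(x['uv'],1),round(x['confidence'],2)) for x in m[:2]])
        if m:r[c]=m[0]['uv']
    if len(r)==2: print(tri(r['scene'],r['top']))
E
```

```text
{'time': 0.0, 'q': array([75.1721,  5.0102, 10.0331, 95.0984, -0.0004, 90.0019]), 'qd': array([-0.0293, -0.0317, -0.0606, -0.0511, -0.0337, -0.0953]), 'joint_efforts': array([ -0.0047, -52.0394,  46.48  ,   0.0162,  -0.0001,  -0.    ]), 'ee_pos': array([0.1407, 0.5315, 0.2306]), 'tcp_rot': array([-179.9245,    0.0004,  165.1703]), 'wrist_force': array([-0.175 ,  0.01  , -0.8319]), 'torque': array([-0.0055, -0.0431, -0.0098]), 'opening': 0.08544586558413585}
scene [[ 0.7837  0.5224 -0.3361  0.7644]
 [ 0.6209 -0.6725  0.4027 -0.4193]
 [-0.0157 -0.5243 -0.8514  0.631 ]
 [ 0.      0.      0.      1.    ]] [[355.6044   0.     257.1829]
 [  0.     355.6044 197.7651]
 [  0.       0.       1.    ]]
top [[ 0.0282 -0.9881  0.151   0.4287]
 [-0.9996 -0.0265  0.0135 -0.162 ]
 [-0.0094 -0.1513 -0.9884  0.6916]
 [ 0.      0.      0.      1.    ]] [[420.5207   0.     260.5775]
 [  0.     420.5207 186.3643]
 [  0.       0.       1.    ]]
black_mid scene []
black_mid top []
tray scene []
tray top []
tile1 scene [(array([190.5, 291.8]), 0.78)]
tile1 top [(array([380.4, 178.1]), 0.72)]
(array([ 0.5499, -0.3497,  0.0132]), np.float64(0.004368449580826523))
tile3 scene [(array([190.5, 291.8]), 0.78)]
tile3 top [(array([380.4, 178.1]), 0.72)]
(array([ 0.5499, -0.3497,  0.0132]), np.float64(0.004368449580826523))
beaker scene [(array([195.6, 290.7]), 0.78)]
beaker top [(array([377.7, 169.6]), 0.56)]
(array([ 0.5607, -0.3432,  0.0258]), np.float64(0.006943003245534926))
rack scene [(array([319. , 154.8]), 0.61)]
rack top [(array([137.8, 170.6]), 0.68)]
(array([0.555 , 0.0536, 0.0002]), np.float64(0.001439638594279992))
```

```bash
python3 - <<'E'
import cv2,numpy as np
t=cv2.imread('pics/t0.png');s=cv2.imread('pics/s0.png')
cv2.imwrite('pics/t0b.png',cv2.resize(t,(800,600),interpolation=cv2.INTER_CUBIC));cv2.imwrite('pics/s0b.png',cv2.resize(s,(800,600),interpolation=cv2.INTER_CUBIC))
E
```

```text
(no output)
```

View pics/t0b.png

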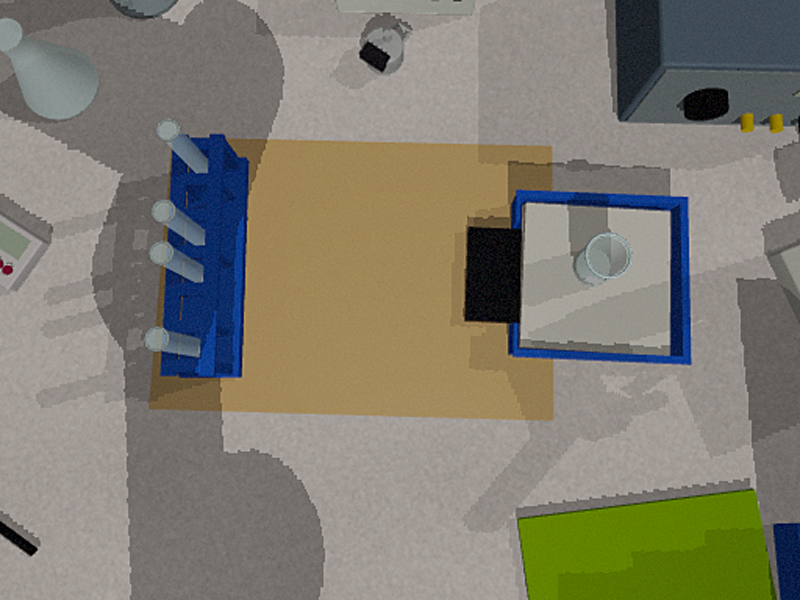

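View pics/s0b.png

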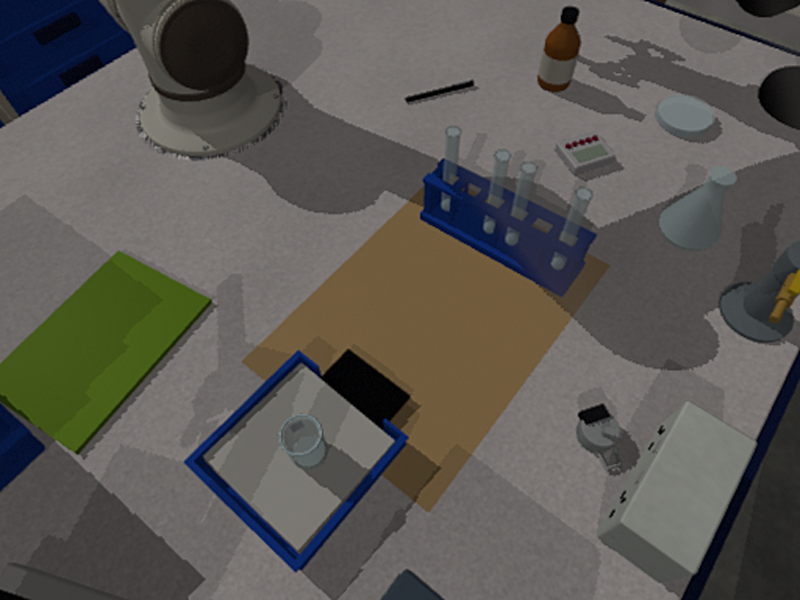

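The top view shows the tray at right, about (515–690, 192–362) in the 800×600 picture, with the bare black end at (466–520, 227–322). The rack is at left, with its near long side running (247,158)–(241,376), and the beaker stands near (600,262). The scene view agrees. Next I measure edges with sub-pixel fits.

```bash
cat > m.py <<'E'
from h import *
def blob(mask,seed):
    n,l,st,_=cv2.connectedComponentsWithStats(mask.astype(np.uint8),connectivity=8)
    return l==l[seed[1],seed[0]]
def edge(im,p,q,n=40,w=6,trim=.12):
    """sub-pixel strongest gradient edge along segment p-q; returns line endpoints fit (point,dir)"""
    g=cv2.GaussianBlur(im.astype(np.float32),(0,0),.8).sum(2);p,q=np.float32(p),np.float32(q);d=(q-p)/np.linalg.norm(q-p);nn=np.array([-d[1],d[0]])
    P=[];s=np.arange(-w,w+.01,.25)
    for t in np.linspace(trim,1-trim,n):
        c=p+t*(q-p);xy=(c+s[:,None]*nn).astype(np.float32)
        v=cv2.remap(g,xy[:,0][None],xy[:,1][None],cv2.INTER_LINEAR)[0];k=np.argmax(abs(np.gradient(v)));P.append(xy[k])
    P=np.array(P,np.float32);vx,vy,x,y=cv2.fitLine(P,cv2.DIST_HUBER,0,.01,.01).ravel();return np.array([x,y]),np.array([vx,vy]),np.median(abs((P-[x,y])@[-vy,vx]))
def isect(a,b): t=np.linalg.solve(np.c_[a[1],-b[1]],b[0]-a[0]);return a[0]+t[0]*a[1]
E
python3 - <<'E'
from m import *
np.set_printoptions(precision=4,suppress=True)
im={'top':cv2.imread('pics/t0.png'),'scene':cv2.imread('pics/s0.png')}
f=.64
def quad(cam,pts,w=5):
    pts=np.array(pts)*f;E=[edge(im[cam],pts[i],pts[(i+1)%4],w=w) for i in range(4)]
    print(cam,'resid',[round(float(e[2]),2) for e in E]);return [isect(E[i-1],E[i]) for i in range(4)]
for z in (.0375,):
    for cam,pts in (('top',[(515,192),(687,198),(690,362),(511,355)]),):
        Q=quad(cam,pts,3);W=np.array([onz(cam,q,z) for q in Q]);print('tray',cam,np.array(Q),'\n',W,W.mean(0),[np.linalg.norm(W[i]-W[i-1]) for i in range(4)])
# black visible: front edge & sides
E=[edge(im['top'],np.array(a)*f,np.array(b)*f,w=4,trim=.15) for a,b in (((467,227),(465,320)),((467,227),(510,228)),((465,320),(510,322)))]
C=[isect(E[0],E[1]),isect(E[0],E[2])]
B=np.array([onz('top',c,.0145) for c in C]);print('black front corners',B,np.linalg.norm(B[0]-B[1]),[e[2] for e in E])
for k in E: a=onz('top',k[0],.0145);b=onz('top',k[0]+k[1]*20,.0145);print('ang',np.degrees(np.arctan2(*(b-a)[[1,0]])))
for c in('top','scene'):
    bot.camera(c)
    for th in('rack','tray','black_mid','lips'):
        for m in bot.masks_of(c,th)[:2]: print(c,th,m['confidence'],m['extent'])
# rack near edge in top
e=edge(im['top'],np.array((247,158))*f,np.array((241,376))*f,w=4)
for z in(0.,.014,.078): print('rack edge z',z,onz('top',e[0],z),onz('top',e[0]+e[1]*60,z),onz('top',e[0]-e[1]*60,z),e[2])
c=cv2.resize(im['top'][70:260,80:180],(400,600)[:2] and (400,760),interpolation=cv2.INTER_CUBIC)[:,:]
a=cv2.resize(im['top'][80:250,90:170],(280,595),interpolation=cv2.INTER_CUBIC);b=cv2.resize(im['scene'][95:200,260:390],(500,404),interpolation=cv2.INTER_CUBIC)
o=np.zeros((600,790,3),np.uint8);o[:595,:280]=a;o[:404,290:]=b;cv2.imwrite('pics/rack.png',np.clip(o*1.6,0,255).astype(np.uint8))
E
```

```text
top resid [0.22, 0.25, 0.17, 1.44]
tray top [[331.2294 121.1612]
 [439.9492 125.29  ]
 [441.8374 233.3693]
 [328.5784 227.7302]] 
 [[ 0.6377 -0.2637  0.0375]
 [ 0.6353 -0.4376  0.0375]
 [ 0.4628 -0.4343  0.0375]
 [ 0.4666 -0.2601  0.0375]] [ 0.5506 -0.3489  0.0375] [np.float64(0.17111984840541172), np.float64(0.1739549428091805), np.float64(0.1724828551788492), np.float64(0.17427665945987983)]
black front corners [[ 0.6028 -0.2145  0.0145]
 [ 0.5034 -0.2113  0.0145]] 0.09953047362436411 [np.float32(0.26618648), np.float32(0.2458154), np.float32(0.2618583)]
ang -1.823462466459052
ang -89.85783392124307
ang -91.83096038259184
top rack 0.76 [94.1, 75.1, 159.8, 243.0]
top tray 0.86 [323.1, 121.5, 443.9, 234.1]
top black_mid 0.83 [295.5, 143.6, 333.5, 208.1]
top lips 0.73 [327.9, 127.1, 331.3, 224.5]
scene rack 0.81 [267.4, 79.2, 381.8, 189.5]
scene tray 0.97 [118.0, 228.0, 258.3, 365.5]
scene black_mid 0.83 [208.5, 225.8, 263.4, 274.9]
scene lips 0.47 [194.8, 227.8, 260.0, 281.3]
scene lips 0.45 [269.9, 77.5, 381.3, 187.3]
rack edge z 0.0 [0.5485 0.0222 0.    ] [0.6527 0.0255 0.    ] [0.4487 0.019  0.    ] 0.27692097
rack edge z 0.014 [0.546  0.0184 0.014 ] [0.6482 0.0217 0.014 ] [0.4483 0.0153 0.014 ] 0.27692097
rack edge z 0.078 [0.535  0.0014 0.078 ] [0.6274 0.0043 0.078 ] [ 0.4465 -0.0014  0.078 ] 0.27692097
```

View pics/rack.png

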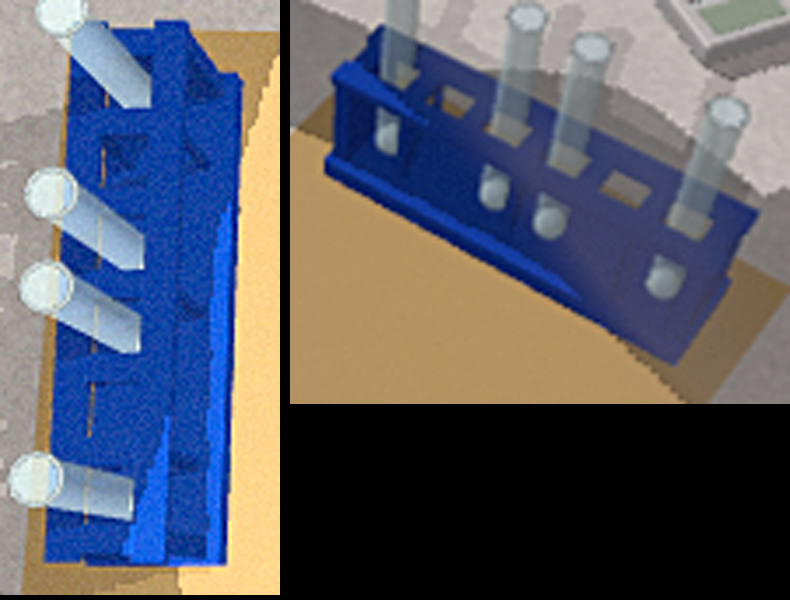

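The rack's near face foot runs through about (0.5485, 0.0222), and its x axis points along about 91.8°. The tile's bare end is centred at (0.553, −0.213), and the pull direction is about 89°. I turn the tool so that its +y is the pull direction, then travel with the fingers closing.

```bash
python3 -m pendant '[[[0,0,0,0,0,-0.12,0],[0,0,0,0,0,-0.12,0],[0,-1,0,0,0,0,0],[-1,-2,0,0,0,0,0],[-1,-2,0,0,0,0,0]]]' 20; python3 -c "
from h import *;print(bot.get_obs()['q'])"
```

```text
time: 1.62
ee_pos: [0.1591, 0.4813, 0.2298]
tcp_rot: [-179.9, -0.1, 179.2]
wrist_force: [0.4, 0.2, 0.3]
opening: 0.0253
[ 7.16951849e+01 -8.74970926e-01  3.88364881e+00  9.48511555e+01
  2.45663490e-02  7.24719636e+01]
```

```bash
for i in 1 2 3; do python3 -m pendant '[[[-2,-3.6,0,0,0,0,0],[-2,-3.6,0,0,0,0,0],[-2,-3.6,0,0,0,0,0],[-2,-3.6,0,0,0,0,0],[-2,-3.6,0,0,0,0,0]]]' | tail -5; done
```

```text
time: 2.03
ee_pos: [0.2529, 0.2948, 0.2281]
tcp_rot: [-179.9, -0.1, 178.4]
wrist_force: [0.9, 0.4, 0.5]
opening: -0.0005
time: 2.45
ee_pos: [0.3422, 0.1067, 0.2289]
tcp_rot: [180.0, 0.2, 177.3]
wrist_force: [1.0, 1.7, 0.4]
opening: 0.0004
time: 2.87
ee_pos: [0.4273, -0.0836, 0.2306]
tcp_rot: [179.9, 0.5, 176.0]
wrist_force: [0.8, 1.2, -0.0]
opening: -0.0001
```

```bash
python3 -m pendant '[[[-3,-3,0,0,0,-0.03,0],[-3,-3,0,0,0,-0.02,0],[-3,-3,0,0,0,-0.01,0],[-2.5,-3,-0.0,0,0,0,0],[-1,-2,0,0,0,0,0]]]' | tail -5; python3 -m pendant '[[[0,0,3,0,0,0,0],[0,0,3,0,0,0,0],[0,0,3,0,0,0,0],[0,0,3,0,0,0,0],[0,0,0,0,0,0,0]]]' | tail -5
```

```text
time: 3.28
ee_pos: [0.5423, -0.2356, 0.2321]
tcp_rot: [-180.0, 0.7, 178.0]
wrist_force: [0.4, -1.2, -0.1]
opening: 0.0
time: 3.7
ee_pos: [0.5441, -0.2427, 0.1079]
tcp_rot: [-179.9, 0.8, 176.4]
wrist_force: [-1.0, 0.2, -1.1]
opening: 0.0003
```

```bash
python3 -m pendant '[[[-0.9,0.9,2,0,-0.013,-0.045,0],[0,0,2,0,0,0,0],[0,0,1.5,0,0,0,0],[0,0,1,0,0,0,0],[0,0,0,0,0,0,0]]]' | tail -5;  python3 -m pendant '[[[0,0,0,0,0,0,0],[0,0,0,0,0,0,0]]]' | tail -5; python3 - <<'E'
from h import *
im=snap('top');
s=snap('scene')
a=cv2.resize(im[90:250,270:450],(400,355),interpolation=cv2.INTER_CUBIC);b=cv2.resize(s[180:370,110:290],(400,422),interpolation=cv2.INTER_CUBIC)
o=np.zeros((422,800,3),np.uint8);o[:355,:400]=a;o[:,400:]=b;cv2.imwrite('pics/p1.png',o[:,:,::-1])
E
```

```text
time: 4.12
ee_pos: [0.5543, -0.2344, 0.047]
tcp_rot: [-179.8, 1.8, 178.3]
wrist_force: [-1.0, -0.0, 0.7]
opening: 0.0
time: 4.28
ee_pos: [0.5547, -0.2346, 0.0497]
tcp_rot: [-179.7, 1.9, 178.2]
wrist_force: [0.0, -0.4, 0.4]
opening: -0.0001
```

View pics/p1.png

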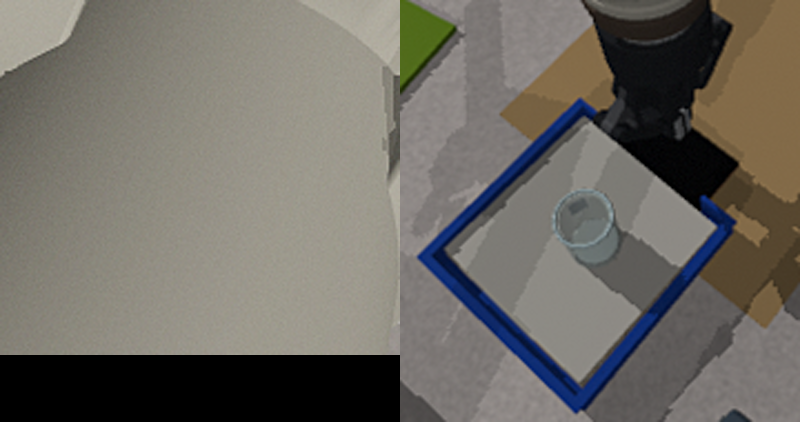

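```bash
python3 -m pendant '[[[0.2,0,1,0,0.033,-0.012,0],[0,0,1,0,0,0,0],[0,0,0.4,0,0,0,0],[0,0,0,0,0,0,0],[0,0,0,0,0,0,0]]]' | tail -5;  python3 -m pendant '[[[0,0,0.15,0,0,0,0],[0,0,0.15,0,0,0,0],[0,0,0.15,0,0,0,0]]]' | tail -5
```

```text
time: 4.8
ee_pos: [0.5552, -0.2358, 0.0285]
tcp_rot: [-179.6, 0.3, 178.8]
wrist_force: [-1.3, 0.1, 0.3]
opening: -0.0003
time: 5.05
ee_pos: [0.5555, -0.2361, 0.0249]
tcp_rot: [-179.6, 0.5, 178.8]
wrist_force: [-0.0, -0.4, -0.3]
opening: -0.0003
```

```bash
python3 -m pendant '[[[0.1,0,0.15,0,0,0,0],[0.1,0,0.15,0,0,0,0],[0.05,0,0.15,0,0,0,0],[0,0,0.15,0,0,0,0]]]' | tail -5;  python3 -m pendant '[[[0,0,0.1,0,0,0,0],[0,0,0.1,0,0,0,0]]]' | tail -5; python3 -m pendant '[[[0,0,0.1,0,0,0,0],[0,0,0.1,0,0,0,0]]]' | tail -5
```

```text
time: 5.38
ee_pos: [0.5529, -0.2362, 0.0187]
tcp_rot: [-179.6, 0.5, 178.8]
wrist_force: [0.8, 0.0, -1.0]
opening: 0.0005
time: 5.55
ee_pos: [0.5528, -0.2361, 0.0163]
tcp_rot: [-179.6, 0.5, 178.8]
wrist_force: [0.3, -0.7, -0.0]
opening: -0.0
time: 5.72
ee_pos: [0.5528, -0.2362, 0.0141]
tcp_rot: [-179.6, 0.5, 178.8]
wrist_force: [0.5, -1.1, -0.3]
opening: -0.0
```

```bash
python3 -m pendant '[[[0,0,0.08,0,0,0,0]]]' | tail -5;  python3 -m pendant '[[[0,0,0.08,0,0,0,0]]]' | grep -E 'pos|force'; python3 -m pendant '[[[0,0,0.06,0,0,0,0]]]' |  grep -E 'pos|force'; python3 -m pendant '[[[0,0,0.06,0,0,0,0]]]' |  grep -E 'pos|force'
```

```text
time: 5.8
ee_pos: [0.5528, -0.2362, 0.0132]
tcp_rot: [-179.6, 0.5, 178.8]
wrist_force: [-0.5, 0.1, 4.0]
opening: -0.0001
ee_pos: [0.553, -0.2362, 0.0131]
wrist_force: [-3.4, 1.5, 12.8]
ee_pos: [0.5532, -0.2362, 0.0132]
wrist_force: [-1.6, 1.4, 4.7]
ee_pos: [0.5533, -0.2363, 0.0132]
wrist_force: [-2.6, 1.0, 5.4]
```

```bash
for k in 1; do python3 -m pendant '[[[0,0,0.08,0,0,0,0]]]' | grep -E 'pos|force';  python3 -m pendant '[[[0,0,0.08,0,0,0,0]]]' | grep -E 'pos|force'; python3 -m pendant '[[[0,0,0.1,0,0,0,0]]]' |  grep -E 'pos|force'; python3 -m pendant '[[[0,0,0.1,0,0,0,0]]]' |  grep -E 'pos|force'; done
```

```text
ee_pos: [0.5535, -0.2363, 0.0132]
wrist_force: [-3.1, 1.6, 8.4]
ee_pos: [0.5537, -0.2363, 0.0132]
wrist_force: [-3.0, 0.5, 6.6]
ee_pos: [0.554, -0.2364, 0.0132]
wrist_force: [-2.8, 2.0, 10.1]
ee_pos: [0.5543, -0.2365, 0.0132]
wrist_force: [-2.7, 1.5, 8.0]
```

```bash
P() { grep -E 'pos|force'; }; python3 -m pendant '[[[0.06,0.1,0.13,0,0,0,0],[0.06,0.12,0.13,0,0,0,0]]]' | P;  python3 -m pendant '[[[0.05,0.15,0.13,0,0,0,0],[0.05,0.15,0.13,0,0,0,0]]]' | P; python3 -m pendant '[[[0.04,0.15,0.13,0,0,0,0],[0.04,0.15,0.13,0,0,0,0]]]' |  grep -E 'pos|force|rot'
```

```text
ee_pos: [0.5546, -0.2361, 0.0132]
wrist_force: [-1.8, -3.8, 7.6]
ee_pos: [0.555, -0.2355, 0.0132]
wrist_force: [-1.9, -4.7, 8.1]
ee_pos: [0.5551, -0.2352, 0.0132]
tcp_rot: [-178.6, 1.4, 178.6]
wrist_force: [-2.6, -5.2, 8.9]
```

```bash
P() { grep -E 'pos|force|rot'; }; python3 -m pendant '[[[0.06,0.15,0.18,-0.01,0.01,0,0],[0.06,0.2,0.18,-0.01,0.01,0,0]]]' | P;  python3 -m pendant '[[[0.06,0.22,0.18,-0.01,0.01,0,0],[0.06,0.22,0.18,-0.01,0.01,0,0]]]' | P
```

```text
ee_pos: [0.5552, -0.2344, 0.0131]
tcp_rot: [-179.4, 0.5, 178.5]
wrist_force: [-3.0, -5.1, 11.1]
ee_pos: [0.5553, -0.2331, 0.0131]
tcp_rot: [179.8, -0.4, 178.4]
wrist_force: [-3.8, -6.0, 10.6]
```

```bash
P() { grep -E 'pos|force|rot'; }; python3 -m pendant '[[[0.12,0.2,0.23,-0.005,0.0,0,0],[0.12,0.22,0.23,-0.005,0.0,-0.005,0]]]' | P;  python3 -m pendant '[[[0.12,0.22,0.23,-0.005,0.0,-0.005,0],[0.12,0.22,0.23,-0.005,0.0,-0.005,0]]]' | P; python3 - <<'E'
from h import *
s=snap('scene')
b=cv2.resize(s[180:330,150:310],(640,600),interpolation=cv2.INTER_CUBIC)
cv2.imwrite('pics/p2.png',b[:,:,::-1])
E
```

```text
ee_pos: [0.5553, -0.2326, 0.0131]
tcp_rot: [179.7, -0.1, 178.5]
wrist_force: [-2.9, -6.2, 13.8]
ee_pos: [0.5553, -0.2318, 0.0131]
tcp_rot: [179.5, 0.3, 179.0]
wrist_force: [-1.8, -5.6, 12.8]
```

View pics/p2.png

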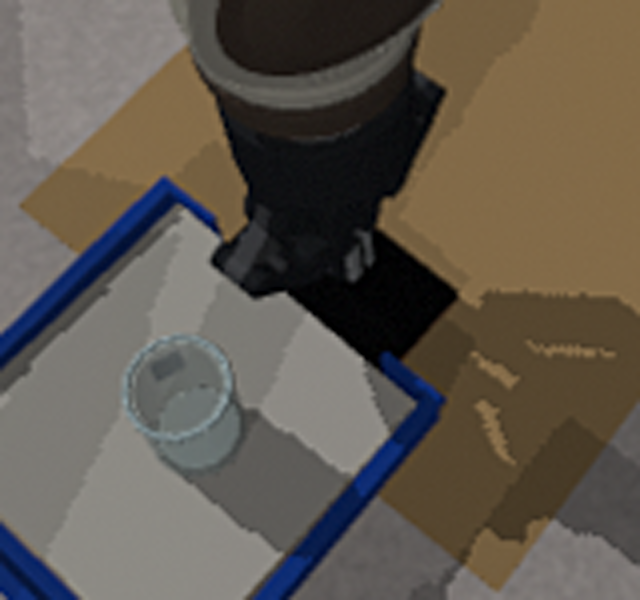

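The fingers are pressing on the bare end, and the corner of the black tile is at about scene (264, 254). The beaker is upright. I check whether the tile follows the fingers.

```bash
cat >> m.py <<'E'
def corner(im,z=.013,guess=None):
    "+x front corner of the black tile in the scene picture"
    g=np.asarray(guess,float)
    p=proj('scene',[g[0],g[1],z]);a=proj('scene',[g[0]-.05,g[1],z]);b=proj('scene',[g[0],g[1]-.03,z])
    E1=edge(im,p,a,w=4,trim=.15);E2=edge(im,p,b,w=4,trim=.15);c=isect(E1,E2)
    return onz('scene',c,z),E1[2],E2[2],c
E
python3 - <<'E'
from m import *
np.set_printoptions(precision=4,suppress=True)
i0=cv2.imread('pics/s0.png');i1=bot.camera('scene')[:,:,::-1]
print(corner(i0,.013,(.6028,-.2145)),corner(i1,.013,(.6028,-.2115)))
E
```

```text
(array([ 0.6038, -0.2157,  0.013 ]), np.float32(0.119941615), np.float32(0.21384287), array([262.6489, 253.1679], dtype=float32)) (array([ 0.6068, -0.2128,  0.013 ]), np.float32(0.10279906), np.float32(0.110952936), array([264.9162, 252.9618], dtype=float32))
```

```bash
P() { grep -E 'pos|force|rot'; }; python3 -m pendant '[[[0.25,0.28,0.23,-0.002,-0.005,0,0],[0.3,0.3,0.23,-0.002,-0.005,0,0]]]' | P;  python3 -m pendant '[[[0.3,0.3,0.23,0.0,-0.005,0,0],[0.3,0.3,0.23,0,-0.005,0,0]]]' | P; python3 -m pendant '[[[0.25,0.3,0.23,0.0,-0.005,0,0],[0.25,0.3,0.23,0,-0.005,0,0]]]' | P; python3 - <<'E'
from m import *
np.set_printoptions(precision=4,suppress=True)
i1=bot.camera('scene')[:,:,::-1]
print(corner(i1,.013,(.605,-.210)))
E
```

```text
ee_pos: [0.5535, -0.2295, 0.0132]
tcp_rot: [179.7, 1.4, 178.9]
wrist_force: [0.9, -4.7, 10.3]
ee_pos: [0.5517, -0.2271, 0.0133]
tcp_rot: [-179.8, 2.6, 178.8]
wrist_force: [1.7, -6.1, 10.5]
ee_pos: [0.5508, -0.2247, 0.0134]
tcp_rot: [-179.4, 3.8, 178.7]
wrist_force: [1.3, -5.6, 11.1]
(array([ 0.602 , -0.2037,  0.013 ]), np.float32(0.203797), np.float32(0.13618845), array([265.8376, 247.9291], dtype=float32))
```

```bash
P() { grep -E 'pos|force|rot'; }; python3 -m pendant '[[[0.15,0.35,0.24,0.0,0.02,0,0],[0.15,0.35,0.24,0,0.02,0,0],[0.15,0.35,0.24,0,0.015,-0.003,0]]]' | P;  python3 -m pendant '[[[0.15,0.38,0.25,-0.005,0.01,-0.003,0],[0.15,0.38,0.25,-0.005,0.01,0,0],[0.15,0.38,0.25,-0.005,0.01,0,0]]]' | P; python3 - <<'E'
from m import *
np.set_printoptions(precision=4,suppress=True)
i1=bot.camera('scene')[:,:,::-1]
print(corner(i1,.013,(.602,-.195)))
E
```

```text
ee_pos: [0.5511, -0.2195, 0.0132]
tcp_rot: [-178.7, 1.4, 178.7]
wrist_force: [0.3, -6.2, 12.2]
ee_pos: [0.5526, -0.2137, 0.013]
tcp_rot: [-178.8, 0.4, 178.7]
wrist_force: [-0.8, -5.9, 13.3]
(array([ 0.6043, -0.1945,  0.013 ]), np.float32(0.10042487), np.float32(0.13029441), array([269.7831, 245.0435], dtype=float32))
```

```bash
P() { grep -E 'pos|force|rot'; }; for i in 1; do python3 -m pendant '[[[0.18,0.4,0.24,-0.01,0.005,-0.002,0],[0.18,0.4,0.24,-0.01,0.005,-0.002,0],[0.18,0.4,0.24,-0.01,0.005,0,0]]]' | P; python3 -m pendant '[[[0.18,0.4,0.24,-0.007,0.005,0,0],[0.18,0.4,0.24,-0.007,0.005,0,0],[0.18,0.4,0.24,-0.007,0.005,0,0]]]' | P;  python3 -m pendant '[[[0.18,0.4,0.24,-0.007,0.005,0,0],[0.18,0.4,0.24,-0.007,0.005,0,0],[0.18,0.4,0.24,-0.007,0.005,0,0]]]' | P; done; python3 - <<'E'
from m import *
np.set_printoptions(precision=4,suppress=True)
i1=bot.camera('scene')[:,:,::-1]
print(corner(i1,.012,(.604,-.178)))
E
```

```text
ee_pos: [0.5528, -0.2068, 0.0128]
tcp_rot: [-179.8, 0.2, 178.8]
wrist_force: [0.9, -6.7, 11.4]
ee_pos: [0.5527, -0.2001, 0.0126]
tcp_rot: [179.6, 0.1, 178.7]
wrist_force: [0.3, -7.0, 11.8]
ee_pos: [0.5524, -0.1929, 0.012]
tcp_rot: [179.0, -0.0, 178.5]
wrist_force: [-0.4, -5.9, 9.9]
(array([ 0.604 , -0.1736,  0.012 ]), np.float32(0.11072543), np.float32(0.093484834), array([276.3022, 237.2598], dtype=float32))
```

```bash
P() { grep -E 'pos|force|rot'; }; for i in 1 2 3 4; do python3 -m pendant '[[[0.18,0.4,0.27,-0.002,0.005,-0.002,0],[0.18,0.4,0.27,-0.002,0.005,-0.002,0],[0.18,0.4,0.27,-0.002,0.005,-0.002,0]]]' | P;  done; python3 - <<'E'
from m import *
np.set_printoptions(precision=4,suppress=True)
i1=bot.camera('scene')[:,:,::-1]
print(corner(i1,.010,(.604,-.145)))
E
```

```text
ee_pos: [0.5518, -0.1852, 0.01]
tcp_rot: [179.2, -0.2, 178.7]
wrist_force: [0.8, -5.9, 9.2]
ee_pos: [0.552, -0.1782, 0.0092]
tcp_rot: [179.5, -0.3, 178.9]
wrist_force: [-0.2, -6.2, 14.2]
ee_pos: [0.5525, -0.1715, 0.0091]
tcp_rot: [179.9, -0.3, 179.1]
wrist_force: [-0.3, -6.1, 14.0]
ee_pos: [0.553, -0.1649, 0.009]
tcp_rot: [-179.7, -0.3, 179.3]
wrist_force: [-0.6, -7.2, 14.0]
(array([ 0.6047, -0.1465,  0.01  ]), np.float32(0.098377675), np.float32(0.1344219), array([284.8939, 227.9132], dtype=float32))
```

```bash
P() { grep -E 'pos|force|rot'; }; for i in 1 2 3 4 5; do python3 -m pendant '[[[0.18,0.4,0.25,-0.006,0.002,0.0,0],[0.18,0.4,0.25,-0.006,0.002,0,0],[0.18,0.4,0.25,-0.006,0.002,0,0]]]' | P;  done; python3 - <<'E'
from m import *
np.set_printoptions(precision=4,suppress=True)
i1=bot.camera('scene')[:,:,::-1]
cv2.imwrite('pics/p3.png',cv2.resize(i1[120:370,100:350],(600,600),interpolation=cv2.INTER_CUBIC))
print(corner(i1,.008,(.605,-.112)))
E
```

```text
ee_pos: [0.5534, -0.1576, 0.009]
tcp_rot: [179.9, 0.2, 179.2]
wrist_force: [-0.3, -5.5, 12.7]
ee_pos: [0.5538, -0.15, 0.0089]
tcp_rot: [179.4, 0.7, 179.0]
wrist_force: [-0.4, -5.8, 13.0]
ee_pos: [0.5543, -0.1422, 0.0089]
tcp_rot: [178.9, 1.2, 178.9]
wrist_force: [-0.1, -5.4, 13.4]
ee_pos: [0.5549, -0.1342, 0.0089]
tcp_rot: [178.4, 1.7, 178.7]
wrist_force: [0.2, -6.2, 13.0]
ee_pos: [0.5556, -0.126, 0.0089]
tcp_rot: [177.9, 2.1, 178.6]
wrist_force: [-0.4, -5.2, 12.5]
(array([ 0.6069, -0.1071,  0.008 ]), np.float32(0.15542564), np.float32(0.09837714), array([297.383 , 214.9912], dtype=float32))
```

View pics/p3.png

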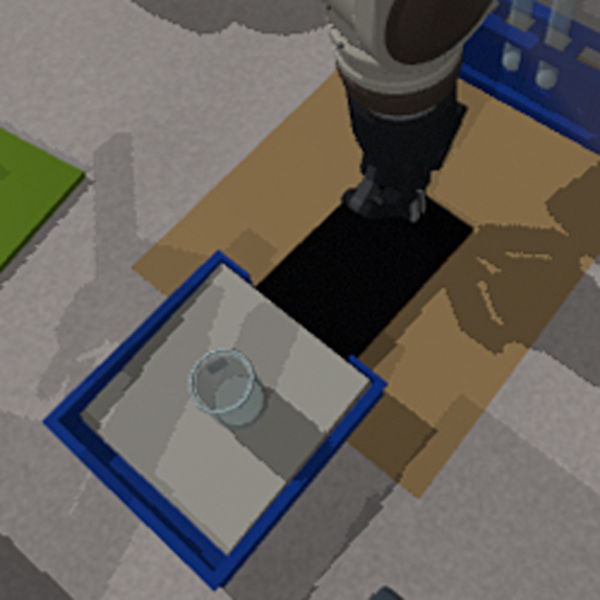

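The beaker is upright, the white pile sits against the lips, and the black tile is about 109 mm along, with its corner at crop (472,230). I continue the pull.

```bash
P() { grep -E 'pos|force|rot'; }; for i in 1 2 3 4; do python3 -m pendant '[[[0.22,0.36,0.25,0.008,0.012,-0.003,0],[0.22,0.36,0.25,0.008,0.012,-0.003,0],[0.22,0.36,0.25,0.006,0.01,-0.002,0]]]' | P;  done; python3 - <<'E'
from m import *
np.set_printoptions(precision=4,suppress=True)
i1=bot.camera('scene')[:,:,::-1]
print(corner(i1,.008,(.607,-.08)))
E
```

```text
ee_pos: [0.555, -0.119, 0.0087]
tcp_rot: [179.7, 1.0, 179.0]
wrist_force: [0.7, -5.8, 13.5]
ee_pos: [0.5546, -0.1125, 0.0086]
tcp_rot: [-178.4, -0.1, 179.3]
wrist_force: [0.3, -6.3, 14.6]
ee_pos: [0.5542, -0.1062, 0.0086]
tcp_rot: [-176.5, -1.2, 179.5]
wrist_force: [-0.0, -6.2, 14.3]
ee_pos: [0.5537, -0.1003, 0.0088]
tcp_rot: [-174.5, -2.3, 179.6]
wrist_force: [0.3, -5.9, 15.3]
(array([ 0.6044, -0.0807,  0.008 ]), np.float32(0.19426548), np.float32(0.24715874), array([303.8481, 205.3361], dtype=float32))
```

```bash
P() { grep -E 'pos|force|rot'; }; for i in 1 2; do python3 -m pendant '[[[0.18,0.38,0.22,-0.015,-0.006,-0.001,0],[0.18,0.38,0.22,-0.015,-0.006,0,0],[0.18,0.38,0.22,-0.015,-0.006,0,0]]]' | P;  done; python3 - <<'E'
from m import *
np.set_printoptions(precision=4,suppress=True)
i1=bot.camera('scene')[:,:,::-1]
print(corner(i1,.008,(.605,-.063)))
E
```

```text
ee_pos: [0.5542, -0.0926, 0.0086]
tcp_rot: [-176.6, -0.5, 179.7]
wrist_force: [-0.3, -5.5, 13.6]
ee_pos: [0.5545, -0.0851, 0.0086]
tcp_rot: [-178.8, 1.4, 179.7]
wrist_force: [0.0, -4.0, 13.4]
(array([ 0.605 , -0.0653,  0.008 ]), np.float32(0.24998656), np.float32(0.24771285), array([308.3807, 200.3627], dtype=float32))
```

```bash
P() { grep -E 'pos|force|rot'; }; for i in 1 2 3; do python3 -m pendant '[[[0.18,0.3,0.22,-0.004,0.006,0,0],[0.18,0.3,0.22,-0.004,0.006,0,0],[0.18,0.3,0.22,-0.003,0.003,0,0]]]' | P;  done; python3 - <<'E'
from m import *
np.set_printoptions(precision=4,suppress=True)
i1=bot.camera('scene')[:,:,::-1]
print(corner(i1,.008,(.605,-.045)))
cv2.imwrite('pics/p4.png',cv2.resize(i1[100:370,100:370],(600,600),interpolation=cv2.INTER_CUBIC))
E
```

```text
ee_pos: [0.554, -0.079, 0.0081]
tcp_rot: [-179.2, 1.3, 179.5]
wrist_force: [-0.6, -3.7, 12.1]
ee_pos: [0.5543, -0.0732, 0.0081]
tcp_rot: [-179.4, 1.3, 179.4]
wrist_force: [-0.8, -4.6, 13.0]
ee_pos: [0.5546, -0.0672, 0.0081]
tcp_rot: [-179.6, 1.2, 179.3]
wrist_force: [-0.6, -4.5, 12.4]
(array([ 0.6056, -0.0482,  0.008 ]), np.float32(0.19178739), np.float32(0.1405037), array([313.2989, 194.8961], dtype=float32))
```

View pics/p4.png

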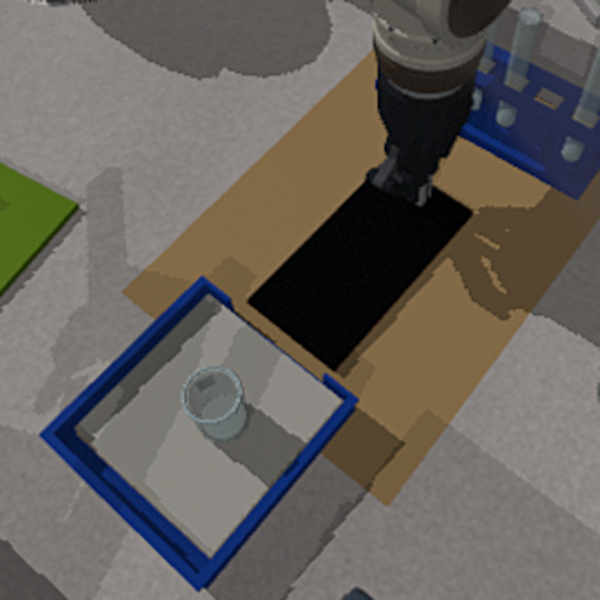

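The black tile is fully out with a visible gap to the lips, and the pile and beaker are standing. I lift and move to the tile's middle.

```bash
P() { grep -E 'pos|force|rot'; }; python3 -m pendant '[[[0,0,-0.2,0,0,0,0],[0,0,-1,0,0,0,0],[0,0,-1,0,0.015,0,0],[0,-2,-0.5,0,0.01,0,0],[0,-2.5,0,0,0,0,0]]]' | P; python3 -m pendant '[[[0,-2.3,0,0,0,0,0],[0,-1.5,0,0,0,0,0],[0,0,0,0,0,0,0],[0,0,0,0,0,0,0]]]' | P;python3 - <<'E'
from m import *
np.set_printoptions(precision=4,suppress=True)
im=bot.camera('scene')[:,:,::-1];z=.008
for y0 in (-.0482,):
    # sides: front edge, +x side, rear edge
    C=[(.6056,-.0482),(.6056-.006,-.248),(.5056-.006,-.248),(.5056,-.0482)]
    # coarse guess: yaw ~ 90
    C=[(.6056,-.0482),(.604,-.248),(.504,-.248),(.5056,-.0482)]
    px=[proj('scene',[*c,z]) for c in C]
    E=[edge(im,px[i],px[(i+1)%4],w=5,trim=t) for i,t in ((0,.1),(1,.15),(2,.12),(3,.15))]
    W=np.array([onz('scene',isect(E[i-1],E[i]),z) for i in range(4)])
    print(W,W.mean(0),[np.linalg.norm(W[i]-W[i-1]) for i in range(4)],[float(e[2]) for e in E])
    for a,b in((1,0),(2,3)): d=W[b]-W[a];print('yaw',np.degrees(np.arctan2(d[1],d[0])))
cv2.imwrite('pics/s5.png',im)
# rack face foot in scene from initial & present picture
for n,i in (('s0',cv2.imread('pics/s0.png')),('now',im)):
    a,b=proj('scene',[.443,.0190,0]),proj('scene',[.60,.0240,0])
    e=edge(i,a,b,w=4,trim=.1);print(n,onz('scene',e[0],0),onz('scene',e[0]+e[1]*30,0),onz('scene',e[0]-e[1]*30,0),e[2])
for c in('scene',): print([(m['uv'],m['confidence'],onz(c,m['uv'],0)) for m in bot.mark_of(c,'rack')[:1]],[(m['uv'],m['confidence'],onz(c,m['uv'],.004)) for m in bot.mark_of(c,'black_mid')[:1]])
E
```

```text
ee_pos: [0.5539, -0.1095, 0.0387]
tcp_rot: [-179.7, -0.2, 179.5]
wrist_force: [0.6, -0.2, -0.5]
ee_pos: [0.5538, -0.152, 0.0413]
tcp_rot: [-179.7, -0.2, 179.4]
wrist_force: [-1.3, 0.1, 0.7]
[[ 0.6058 -0.0486  0.008 ]
 [ 0.6005 -0.2496  0.008 ]
 [ 0.4988 -0.2472  0.008 ]
 [ 0.5053 -0.0452  0.008 ]] [ 0.5526 -0.1477  0.008 ] [np.float64(0.10052584535264963), np.float64(0.20105359933611602), np.float64(0.10174934813448089), np.float64(0.20210957307090494)] [0.12969502806663513, 0.13109782338142395, 0.7664691209793091, 0.19367989897727966]
yaw 88.50263789239608
yaw 88.15520147759825
s0 [0.5208 0.0213 0.    ] [0.5889 0.0235 0.    ] [0.4488 0.0191 0.    ] 0.056849003
now [ 0.5282  0.0216 -0.    ] [0.5959 0.0235 0.    ] [0.4566 0.0196 0.    ] 0.1690109
[([316.3, 152.9], 0.62, array([0.5468, 0.0538, 0.    ]))] [([264.8, 218.4], 0.92, array([ 0.559 , -0.1514,  0.004 ]))]
```

```bash
P() { grep -E 'pos|force|rot'; }; python3 -m pendant '[[[0.1,0.45,1.2,0,0,0,0],[0,0,0.8,0,0,0,0],[0.05,0,0.5,0,0,0,0],[0,0,0,0,0,0,0]]]' | P; python3 -m pendant '[[[0.05,0,0.15,0,0,0,0],[0.03,0,0.15,0,0,0,0]]]' | P;python3 -m pendant '[[[0.03,0,0.15,0,0,0,0],[0.03,0,0.15,0,0,0,0]]]' | P; python3 -m pendant '[[[0.03,0,0.1,0,0,0,0]]]' | P
```

```text
ee_pos: [0.552, -0.1432, 0.013]
tcp_rot: [-179.7, -0.2, 179.7]
wrist_force: [0.1, -0.1, 0.0]
ee_pos: [0.5507, -0.1425, 0.0091]
tcp_rot: [-179.7, -0.3, 179.8]
wrist_force: [0.3, 0.8, -0.4]
ee_pos: [0.5506, -0.1425, 0.008]
tcp_rot: [-179.7, -0.2, 179.8]
wrist_force: [-5.6, 2.2, 18.8]
ee_pos: [0.5507, -0.1425, 0.0081]
tcp_rot: [-179.7, -0.1, 179.8]
wrist_force: [-1.0, 1.1, 3.3]
```

```bash
P() { grep -E 'pos|force|rot'; }; python3 -m pendant '[[[0.08,0.05,0.16,0,0,-0.01,0],[0.1,0.15,0.2,0,0,-0.02,0],[0.1,0.2,0.2,0,0,-0.03,0]]]' | P; python3 -m pendant '[[[0.12,0.25,0.2,0,0,-0.03,0],[0.12,0.25,0.2,0,0,-0.03,0],[0.12,0.25,0.2,0,0,-0.03,0]]]' | P; cat > t.py <<'E'
from m import *
np.set_printoptions(precision=4,suppress=True)
def tile(y,x=.5555,yaw=88.4,z=.008,cam='scene'):
    "black tile pose; guess = front centre x,y"
    im=bot.camera('scene')[:,:,::-1]
    for k in range(2):
        u=np.array([np.cos(np.radians(yaw)),np.sin(np.radians(yaw))]);v=np.array([u[1],-u[0]]);f=np.array([x,y])
        C=[f+.05*v,f+.05*v-.2*u,f-.05*v-.2*u,f-.05*v]
        px=[proj('scene',[*c,z]) for c in C]
        E=[edge(im,px[i],px[(i+1)%4],w=5-2*k,trim=t) for i,t in ((0,.1),(1,.15),(2,.12),(3,.15))]
        W=np.array([onz('scene',isect(E[i-1],E[i]),z) for i in range(4)])
        d=W[0]-W[1];yaw=np.degrees(np.arctan2(d[1],d[0]));u=np.array([np.cos(np.radians(yaw)),np.sin(np.radians(yaw))]);v=np.array([u[1],-u[0]])
        f=W[0][:2]-.05*v;x,y=f
    print('tile yaw',round(yaw,2),'front mid',f,'centre',f-.1*u,'corners',W[0][:2],W[3][:2],'sides',[round(float(np.linalg.norm(W[i]-W[i-1])),4) for i in range(4)])
    e=edge(im,proj('scene',[.48,.0203,0]),proj('scene',[.60,.0240,0]),w=4,trim=.05)
    a,b=onz('scene',e[0],0),onz('scene',e[0]+e[1]*20,0);s=(b-a)[1]/(b-a)[0];Y=lambda X:a[1]+s*(X-a[0])
    print('rack face y at x=.55:',Y(.55),'slope deg',np.degrees(np.arctan(s)),'gaps at corners',Y(W[0][0])-W[0][1],Y(W[3][0])-W[3][1])
    return im
E
python3 -c "
from t import *
tile(-.038)"
```

```text
ee_pos: [0.5511, -0.1412, 0.008]
tcp_rot: [-179.4, 0.4, -176.8]
wrist_force: [-1.1, -3.6, 9.5]
ee_pos: [0.5513, -0.1377, 0.0081]
tcp_rot: [-178.8, 0.9, -171.5]
wrist_force: [-0.2, -3.5, 9.8]
tile yaw 88.56 front mid [ 0.5561 -0.0447] centre [ 0.5536 -0.1447] corners [ 0.6061 -0.046 ] [ 0.5034 -0.0417] sides [0.1028, 0.2003, 0.1006, 0.2025]
rack face y at x=.55: 0.022159328453601513 slope deg 2.273851695708665 gaps at corners 0.07035170384160845 0.06201547210368391
```

The twist slipped, with the tile turning only about 0.2°. The tile needs about 3.3° counter-clockwise, so I will press further forward and nudge its front sideways, then return to its middle.

```bash
P() { grep -E 'pos|force|rot'; }; python3 -m pendant '[[[0,0,-0.2,0,0,0,0],[0,0,-0.8,0,0,0.06,0],[0,0,-0.3,-0.01,0.01,0.05,0],[-0.2,2.6,0,0,0,0.01,0],[0,2.4,0,0,0,0,0]]]' | P; python3 -m pendant '[[[0,0,0.5,0,0,0,0],[0,0,0.3,0,0,0,0],[0,0,0,0,0,0,0],[0,0,0,0,0,0,0]]]' | P;
```

```text
ee_pos: [0.5526, -0.0901, 0.0233]
tcp_rot: [-179.4, 0.7, -178.9]
wrist_force: [-0.3, -0.4, 0.1]
ee_pos: [0.553, -0.0876, 0.0153]
tcp_rot: [-179.4, 0.7, -178.7]
wrist_force: [-0.2, -1.1, 0.1]
```

```bash
P() { grep -E 'pos|force|rot'; }; python3 -m pendant '[[[0,0,0.25,0,0.005,0,0],[0,0,0.2,0,0.005,0,0],[0,0,0.15,0,0,0,0],[0,0,0.1,0,0,0,0]]]' | P; python3 -m pendant '[[[0,0,0.1,0,0,0,0]]]' | P; python3 -m pendant '[[[0,0,0.1,0,0,0,0]]]' | P; python3 -m pendant '[[[0.1,0,0.13,0,0,0,0],[0.2,0,0.18,0,0,0,0]]]' | P; python3 -m pendant '[[[0.3,0,0.2,0,0,0,0],[0.35,0,0.2,0,0,0,0]]]' | P; 
```

```text
ee_pos: [0.5531, -0.0897, 0.008]
tcp_rot: [-179.4, 0.1, -178.8]
wrist_force: [-5.4, 2.6, 16.2]
ee_pos: [0.5533, -0.0897, 0.008]
tcp_rot: [-179.4, 0.1, -178.9]
wrist_force: [-5.4, 2.9, 18.2]
ee_pos: [0.5537, -0.0898, 0.0081]
tcp_rot: [-179.4, 0.2, -178.9]
wrist_force: [-2.9, 1.1, 9.9]
ee_pos: [0.5535, -0.0899, 0.008]
tcp_rot: [-179.5, 0.6, -178.9]
wrist_force: [3.8, 2.8, 10.1]
ee_pos: [0.5517, -0.0904, 0.0081]
tcp_rot: [-179.5, 1.2, -178.9]
wrist_force: [3.0, 0.8, 9.6]
```

```bash
P() { grep -E 'pos|force|rot'; }; python3 -m pendant '[[[0.35,0.05,0.2,0,0.006,0,0],[0.35,0.05,0.2,0,0.006,0,0],[0.35,0.05,0.2,0,0.006,0,0]]]' | P; python3 -m pendant '[[[0.3,0.05,0.2,0,0.006,0,0]]]' | P; python3 -c "
from t import *
tile(-.043,.551,90.5)"
```

```text
ee_pos: [0.5477, -0.0905, 0.0081]
tcp_rot: [-179.3, 1.1, -178.9]
wrist_force: [3.6, 0.5, 9.2]
ee_pos: [0.5468, -0.0905, 0.0081]
tcp_rot: [-179.3, 1.0, -178.9]
wrist_force: [4.0, -1.1, 8.9]
tile yaw 91.06 front mid [ 0.5481 -0.0441] centre [ 0.5499 -0.1441] corners [ 0.5981 -0.0432] [ 0.4954 -0.0469] sides [0.1027, 0.2017, 0.1006, 0.2004]
rack face y at x=.55: 0.022340562031561626 slope deg 1.8587548742209803 gaps at corners 0.06707691923316048 0.06747213781767222
```

```bash
P() { grep -E 'pos|force|rot'; }; python3 -m pendant '[[[0,0,-0.2,0,0,0,0],[0,0,-0.6,0,0.01,0,0],[-0.2,-2.5,-0.2,0,0.005,0,0],[-0.1,-2.4,0,0,0,0,0],[0,0,0,0,0,0,0]]]' | P; python3 -m pendant '[[[0,0,0.4,0,0,0,0],[0,0,0.3,0,0,0,0],[0,0,0,0,0,0,0]]]' | P;
```

```text
ee_pos: [0.5513, -0.1405, 0.0212]
tcp_rot: [-179.3, 0.1, -178.8]
wrist_force: [-0.0, 0.7, -0.0]
ee_pos: [0.5509, -0.1409, 0.0135]
tcp_rot: [-179.3, 0.0, -178.9]
wrist_force: [-0.3, -0.8, 0.0]
```

```bash
P() { grep -E 'pos|force|rot'; }; python3 -m pendant '[[[0,-0.2,0.2,0,0,0,0],[0,-0.1,0.15,0,0,0,0],[0,0,0.1,0,0,0,0],[0,0,0.1,0,0,0,0]]]' | P; python3 -m pendant '[[[0,0,0.1,0,0,0,0]]]' | P; python3 -m pendant '[[[0.05,0,0.12,0,0,0,0]]]' | P; python3 -m pendant '[[[0.1,0.15,0.18,0,0,0,0],[0.12,0.22,0.22,0,0,0,0]]]' | P; python3 -m pendant '[[[0.14,0.3,0.23,-0.004,0.004,0,0],[0.14,0.3,0.23,-0.004,0.004,0,0],[0.14,0.3,0.23,-0.004,0.004,0,0]]]' | P; 
```

```text
ee_pos: [0.5506, -0.1426, 0.008]
tcp_rot: [-179.3, -0.0, -178.8]
wrist_force: [-8.1, 0.3, 19.5]
ee_pos: [0.5507, -0.1425, 0.0081]
tcp_rot: [-179.3, 0.0, -178.8]
wrist_force: [-4.1, -0.6, 9.2]
ee_pos: [0.5507, -0.1426, 0.0081]
tcp_rot: [-179.2, 0.1, -178.8]
wrist_force: [-1.4, 0.6, 9.0]
ee_pos: [0.5511, -0.1407, 0.0081]
tcp_rot: [-178.9, 0.5, -178.8]
wrist_force: [-0.8, -6.2, 14.7]
ee_pos: [0.5515, -0.1348, 0.0081]
tcp_rot: [-179.1, 0.5, -178.9]
wrist_force: [-0.7, -5.6, 12.5]
```

```bash
P() { grep -E 'pos|force|rot'; }; for i in 1 2 3 4; do python3 -m pendant '[[[0.2,0.4,0.22,-0.006,0.005,0,0],[0.2,0.4,0.22,-0.006,0.005,0,0],[0.2,0.4,0.22,-0.006,0.005,0,0]]]' | P; done; python3 -c "
from t import *
tile(-.003,.549,91.3)"
```

```text
ee_pos: [0.5504, -0.1255, 0.008]
tcp_rot: [-179.7, 0.4, -178.9]
wrist_force: [1.4, -4.0, 11.8]
ee_pos: [0.5493, -0.1158, 0.0081]
tcp_rot: [179.7, 0.2, -179.0]
wrist_force: [-0.1, -5.3, 11.2]
ee_pos: [0.5481, -0.106, 0.0081]
tcp_rot: [179.0, 0.1, -179.0]
wrist_force: [1.1, -3.3, 12.3]
ee_pos: [0.5468, -0.0959, 0.0081]
tcp_rot: [178.4, -0.0, -179.0]
wrist_force: [1.3, -4.2, 10.8]
tile yaw 90.86 front mid [0.5448 0.0026] centre [ 0.5463 -0.0974] corners [0.5948 0.0033] [0.4922 0.0008] sides [0.1026, 0.2023, 0.1008, 0.2016]
rack face y at x=.55: 0.022293292945665365 slope deg 2.0212896878712296 gaps at corners 0.020555851361587604 0.019421673845268078
```

```bash
P() { grep -E 'pos|force|rot'; }; python3 -m pendant '[[[0.14,0.38,0.22,0.004,0.003,-0.002,0],[0.14,0.38,0.22,0.004,0.003,-0.002,0],[0.14,0.32,0.22,0.004,0.003,-0.002,0]]]' | P; python3 -m pendant '[[[0.14,0.25,0.22,0.003,0.003,0,0],[0.14,0.2,0.22,0.0,0.003,0,0]]]' | P;  python3 -c "
from t import *
tile(.014,.545,91.3)"
```

```text
ee_pos: [0.547, -0.087, 0.008]
tcp_rot: [179.5, 0.1, -178.7]
wrist_force: [0.3, -4.5, 12.1]
ee_pos: [0.5473, -0.0838, 0.008]
tcp_rot: [180.0, 0.3, -178.7]
wrist_force: [-0.2, -5.1, 12.8]
tile yaw 91.18 front mid [0.5446 0.0135] centre [ 0.5467 -0.0864] corners [0.5946 0.0146] [0.4926 0.0099] sides [0.1021, 0.2015, 0.1012, 0.1989]
rack face y at x=.55: 0.020771712845809285 slope deg -3.9498786895077718 gaps at corners 0.0031286700083262564 0.01478734565393455
```

```bash
P() { grep -E 'pos|force'; }; python3 -m pendant '[[[0.14,0.22,0.22,0.0,0.002,0,0],[0.14,0.22,0.22,0.0,0.002,0,0],[0.14,0.22,0.22,0,0.002,0,0]]]' | P; python3 -m pendant '[[[0.14,0.2,0.22,0.0,0.002,0,0],[0.14,0.2,0.22,0.0,0.002,0,0]]]' | P; cat >> t.py <<'E'
def rackshift(im):
    a,b=cv2.imread('pics/s0.png'),im;sl=(slice(80,190),slice(315,385))
    f=lambda i:cv2.cvtColor(np.ascontiguousarray(i[sl]),cv2.COLOR_BGR2GRAY).astype(np.float32)
    W=np.eye(2,3,dtype=np.float32);cc,W=cv2.findTransformECC(f(a),f(b),W,cv2.MOTION_TRANSLATION)
    print('rack px shift',W[:,2],cc)
    e=edge(im,proj('scene',[.607,.0241,0]),proj('scene',[.655,.0256,0]),w=4,trim=.05);p=onz('scene',e[0],0);print('rack foot right of tile',p,'fixed line',.0223+(p[0]-.55)*.0325,e[2])
E
python3 -c "
from t import *
im=tile(.020,.545,91.2);rackshift(im);rackshift(cv2.imread('pics/s0.png'))"
```

```text
ee_pos: [0.5477, -0.0793, 0.008]
wrist_force: [-0.6, -4.4, 13.3]
ee_pos: [0.548, -0.0771, 0.0081]
wrist_force: [-0.3, -7.3, 12.0]
tile yaw 91.17 front mid [0.5454 0.0218] centre [ 0.5475 -0.0782] corners [0.5954 0.0228] [0.4921 0.0215] sides [0.1034, 0.2034, 0.1009, 0.2042]
rack face y at x=.55: 0.02802033517615113 slope deg -0.4506459000554982 gaps at corners 0.004873630191089162 0.0069728219710428994
rack px shift [1.6833 0.606 ] 0.7327881208087526
rack foot right of tile [0.6305 0.0248 0.    ] fixed line 0.02491525332081869 0.008558216
rack px shift [0. 0.] 1.0000000698652234
rack foot right of tile [0.6325 0.0235 0.    ] fixed line 0.024982761640083548 0.24260142
```

```bash
python3 - <<'E'
from h import *
s=snap('scene','s6')[:,:,::-1]
b=cv2.resize(s[130:220,275:385],(770,600),interpolation=cv2.INTER_CUBIC)
cv2.imwrite('pics/p6.png',np.clip(b*1.8,0,255).astype(np.uint8))
E
```

```text
(no output)
```

View pics/p6.png

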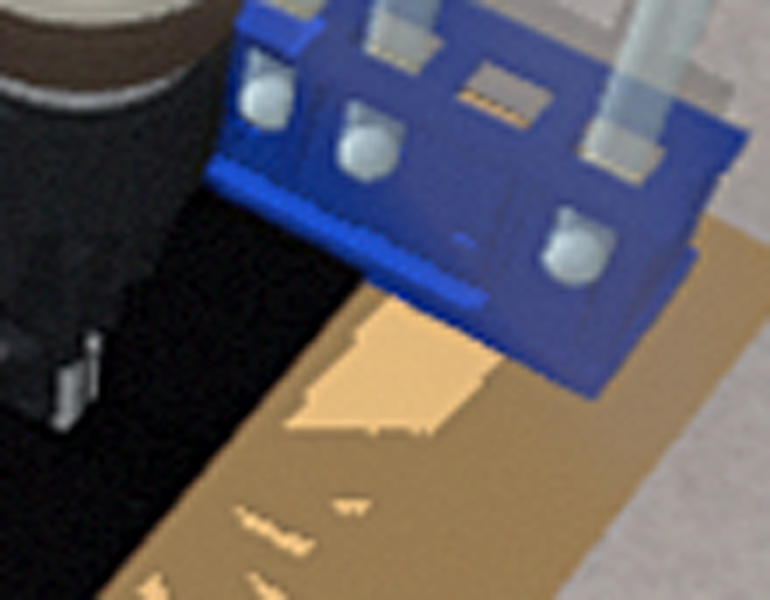

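The tile's end is at the rack's foot to within about 1–3 mm (the edge meets blue at crop (375,275)), and the rack is unmoved. I creep forward row by row, watching for a stall.

```bash
P() { grep -E 'pos|force' | tr '\n' ' '; echo; }; python3 -m pendant '[[[0.15,0.18,0.22,0.0,0.002,0,0]]]' | P; python3 -m pendant '[[[0.15,0.18,0.22,0.0,0.002,0,0]]]' | P; python3 -c "
from t import *
im=tile(.0225,.545,91.2);rackshift(im)"
```

```text
ee_pos: [0.5481, -0.0763, 0.0081] wrist_force: [-0.9, -7.5, 12.8] 
ee_pos: [0.5481, -0.0757, 0.0081] wrist_force: [-1.3, -7.0, 12.7] 
tile yaw 91.44 front mid [0.5449 0.0232] centre [ 0.5474 -0.0768] corners [0.5949 0.0245] [0.4939 0.0225] sides [0.1011, 0.2033, 0.1017, 0.2043]
rack face y at x=.55: 0.02882128447385872 slope deg 2.2974885625442094 gaps at corners 0.006157199356170179 0.004020850551147051
rack px shift [1.7896 0.5579] 0.7366706698610351
rack foot right of tile [0.6313 0.0252 0.    ] fixed line 0.02494254425457283 0.121193156
```

```bash
python3 - <<'E'
from m import *
now=snap('scene','s7')[:,:,::-1]
g=lambda i:cv2.Sobel(cv2.cvtColor(np.ascontiguousarray(i),cv2.COLOR_BGR2GRAY).astype(np.float32),cv2.CV_32F,1,0)
I={k:cv2.imread(f'pics/{k}.png') for k in('s0','s5','s6','s7')}
for sl in ((slice(95,190),slice(330,388)),(slice(75,130),slice(340,388))):
  for a,b in(('s0','s5'),('s5','s6'),('s6','s7'),('s0','s7')):
    f=lambda i:I[i][sl][:,:,0].astype(np.float32)-0.0
    W=np.eye(2,3,dtype=np.float32)
    try: cc,W=cv2.findTransformECC(f(a),f(b),W,cv2.MOTION_TRANSLATION);print(a,b,W[:,2],round(cc,3))
    except Exception as e: print(a,b,'fail')
for k in I:
    e=edge(I[k],proj('scene',[.607,.0241,0]),proj('scene',[.655,.0256,0]),w=3,trim=.05);p=onz('scene',e[0],0);print(k,p[:2],'dev',p[1]-(.0223+(p[0]-.55)*.0325),e[2])
a=proj('scene',[.60,.0545,.155]);b=proj('scene',[.60,.0595,.155]);print('5 mm in y =',b-a)
E
```

```text
s0 s5 [ 0.72191674 -0.6164645 ] 0.925
s5 s6 [ 0.28036168 -0.59308964] 0.945
s6 s7 [ 0.06214592 -0.11548255] 0.997
s0 s7 [ 0.72581905 -0.6592087 ] 0.893
s0 s5 [ 0.35814366 -0.18781745] 0.876
s5 s6 [ 0.41877237 -0.22883631] 0.865
s6 s7 [ 0.07227963 -0.05425601] 0.994
s0 s7 [ 0.44117284 -0.2006671 ] 0.783
s0 [0.63254651 0.0235387 ] dev -0.0014440642002809118 0.24260142
s5 [0.63139292 0.02460304] dev -0.00034223175176606446 0.10022056
s6 [0.6315771  0.02486803] dev -8.322968596988223e-05 0.024586312
s7 [0.6318628  0.02520106] dev 0.00024051684755992814 0.10111182
5 mm in y = [ 1.39925878 -1.56958989]
```

Contact is confirmed: drag rose from about 4.5 to 7.3 N, and the rack shifted only about 0.3 mm. I let go by lifting straight up.

```bash
python3 -m pendant '[[[0.05,0,0.02,0,0,0,0],[0,0,-0.1,0,0,0,0],[0,0,-0.5,0,0,0,0],[0,0,-2,0,0,0,0],[0,-0.5,-3,0,0,0,0]]]' | tail -5; python3 -m pendant '[[[0,-1,-3,0,0,0,0],[2,-1,-3,0,0,0,0],[3,-1,-3,0,0,0,0],[3,-1,-3,0,0,0,0],[3,-1,-2,0,0,0,0]]]' | tail -5;  python3 -m pendant '[[[3.5,0,0,0,0,0,0],[3.5,0,0,0,0,0,0],[3,0,0,0,0,0,0],[1,0,0,0,0,0,0],[0,0,0,0,0,0,0]]]' | tail -5; python3 - <<'E'
from t import *
im=tile(.0225,.545,91.3);cv2.imwrite('pics/s8.png',im)
t=snap('top','t8')[:,:,::-1]
o=np.zeros((600,800,3),np.uint8);o[:300,:400]=cv2.resize(t,(400,300));o[300:,:400]=cv2.resize(im,(400,300))
o[:,400:]=cv2.resize(np.clip(im[130:250,250:330]*1.5,0,255).astype(np.uint8),(400,600),interpolation=cv2.INTER_CUBIC);cv2.imwrite('pics/p8.png',o)
for th in('black_mid','rack','beaker'):
    r={c:bot.mark_of(c,th) for c in('scene','top')}
    if all(r.values()): print(th,tri(r['scene'][0]['uv'],r['top'][0]['uv']))
    else: print(th,{c:len(v) for c,v in r.items()})
print(bot.get_obs()['time'])
E
```

```text
time: 22.77
ee_pos: [0.5432, -0.0781, 0.0605]
tcp_rot: [-179.1, 0.6, -178.7]
wrist_force: [0.7, 0.9, -0.2]
opening: 0.0002
time: 23.18
ee_pos: [0.434, -0.1262, 0.2027]
tcp_rot: [-179.2, 0.4, -178.4]
wrist_force: [0.4, 0.1, 1.0]
opening: 0.0003
time: 23.6
ee_pos: [0.3165, -0.1294, 0.2088]
tcp_rot: [-179.0, 0.9, -178.5]
wrist_force: [0.0, -0.3, 0.1]
opening: -0.0002
tile yaw 91.41 front mid [0.5449 0.0224] centre [ 0.5474 -0.0776] corners [0.5949 0.0236] [0.494  0.0209] sides [0.1009, 0.2026, 0.1012, 0.2024]
rack face y at x=.55: 0.027875371548525422 slope deg 1.4769915892897567 gaps at corners 0.005451426983496578 0.005506343892677169
black_mid (array([ 0.5491, -0.0739, -0.0034]), np.float64(0.006773478797919938))
rack (array([0.5549, 0.048 , 0.0092]), np.float64(0.0015250151252356784))
beaker (array([ 0.5585, -0.3354,  0.0224]), np.float64(0.011541416936223643))
24.0
```

View pics/p8.png

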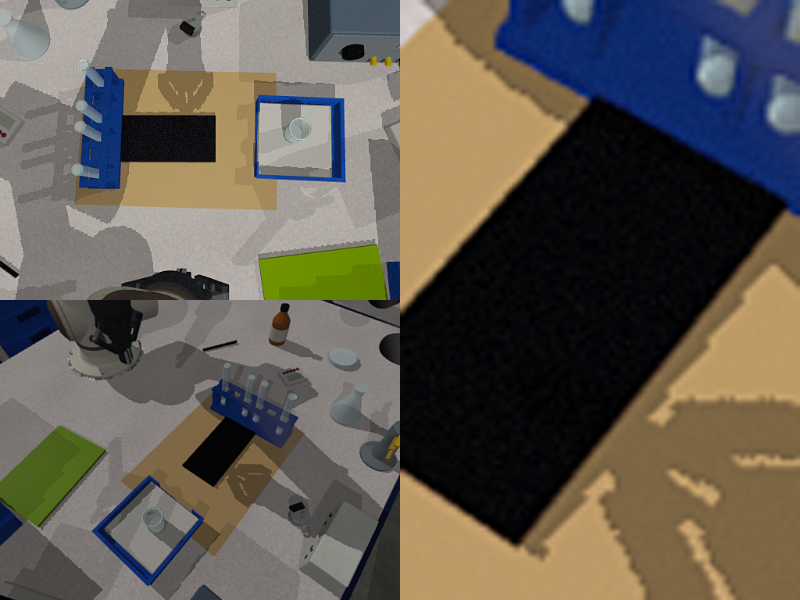

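```bash
python3 - <<'E'
from m import *
np.set_printoptions(precision=4,suppress=True)
T={k:cv2.imread(f'pics/{k}.png') for k in('t0','t8')};S={k:cv2.imread(f'pics/{k}.png') for k in('s0','s8')}
F=lambda x:.0223+(x-.55)*.0325
for k,i in T.items():
    for a,b in((.605,.655),(.44,.485)):
        e=edge(i,proj('top',[a,F(a),0]),proj('top',[b,F(b),0]),w=4,trim=.03);p,q=onz('top',e[0],0),onz('top',e[0]+e[1],0);print(k,'rack foot',p[:2],'dev',p[1]-F(p[0]),'res',e[2])
for k,i in S.items():
    for a,b in((.605,.655),(.45,.488)):
        e=edge(i,proj('scene',[a,F(a),0]),proj('scene',[b,F(b),0]),w=4,trim=.03);p=onz('scene',e[0],0);print(k,'rack foot',p[:2],'dev',p[1]-F(p[0]),'res',e[2])
for cam,i in(('top',T['t8']),('scene',S['s8'])):
    e=edge(i,proj(cam,[.497,F(.497),.008]),proj(cam,[.592,F(.592),.008]),w=4,trim=.05);p=onz(cam,e[0],.008);q=onz(cam,e[0]+20*e[1],.008);print(cam,'tile front',p[:2],'dev',p[1]-F(p[0]),'slope',np.degrees(np.arctan((q-p)[1]/(q-p)[0])),e[2])
    e=edge(i,proj(cam,[.50,-.1776,.008]),proj(cam,[.597,-.1766,.008]),w=6,trim=.08);p=onz(cam,e[0],.008);print(cam,'tile rear',p[:2],e[2])
# top profile across the joint (per mm at x=.52,.56)
for x in(.51,.53,.56,.585):
    print(x,[tuple(int(v) for v in T['t8'][tuple(np.round(proj('top',[x,F(x)+d,.008])[::-1]).astype(int))]) for d in np.arange(-.006,.0065,.0015)])
b=cv2.resize(np.clip(T['t8'][120:230,130:200]*1.6,0,255).astype(np.uint8),(380,597),interpolation=cv2.INTER_CUBIC);cv2.imwrite('pics/p9.png',b)
E
```

```text
t0 rack foot [0.6316 0.0251] dev 0.0001710365398551808 res 0.2917273
t0 rack foot [0.4583 0.0193] dev 6.170629691243379e-09 res 0.2517736
t8 rack foot [0.6316 0.0253] dev 0.0003420784560281588 res 0.21744157
t8 rack foot [0.4631 0.0215] dev 0.0020619464319341675 res 0.26233244
s0 rack foot [0.6317 0.0235] dev -0.0014899758672713183 res 0.3121339
s0 rack foot [0.4701 0.0197] dev -1.2395156328420809e-08 res 0.010946751
s8 rack foot [0.6302 0.0252] dev 0.0003081963327553443 res 0.11024487
s8 rack foot [0.4677 0.0217] dev 0.0020824873974198965 res 0.10192764
top tile front [0.5462 0.0233] dev 0.001162552041090989 slope 1.248766299715744 0.22893006
top tile rear [ 0.5465 -0.1767] 0.110209554
scene tile front [0.5529 0.0224] dev -2.2015892133658843e-08 slope 1.7710639445505942 0.022583343
scene tile rear [ 0.5529 -0.1801] 0.11213173
0.51 [(11, 1, 12), (0, 0, 1), (9, 0, 0), (12, 19, 15), (35, 9, 2), (35, 9, 2), (108, 41, 7), (123, 57, 30), (117, 54, 15)]
0.53 [(30, 20, 23), (19, 17, 21), (0, 0, 3), (15, 6, 15), (19, 3, 8), (90, 37, 4), (131, 59, 15), (119, 52, 11), (120, 56, 25)]
0.56 [(18, 14, 14), (12, 15, 18), (1, 8, 7), (12, 14, 24), (63, 28, 6), (63, 28, 6), (121, 54, 24), (118, 53, 8), (120, 55, 27)]
0.585 [(5, 0, 0), (0, 0, 0), (1, 0, 5), (0, 10, 20), (26, 20, 25), (106, 36, 0), (120, 55, 21), (117, 48, 17), (115, 48, 6)]
```

View pics/p9.png

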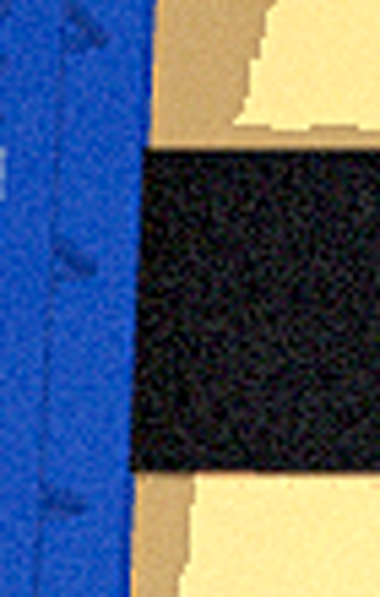

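The top view shows the tile's end flush on the rack's long side, with no tan gap at crop x of about 135–145. The pile and beaker stand in the tray and the robot is clear, so I hand in.

```bash
python3 -c "
from h import *
print(bot.job_done())"
```

```text
the job is handed in; nothing more can be done
None
```

I drew the black tile out through the front of the tray and slid it until its end met the long side of the rack. The job was handed in at about 24 s. The white pile is still in the tray with the beaker upright on top, and the arm ended clear of everything.

**Drawing out:** I pressed on the bare end and kept the press at about 8–15 N. The white tiles stopped against the lips, and I did not measure the force on them.

**Straightening:** A twist on the tile's middle slipped and did not turn it. I pressed nearer the front end instead and nudged it sideways to turn it about 3°. I then pressed on the middle for the final slide.

**Last checks:**
- **Contact:** The top camera put the tile's end about 0.1 mm from the rack's foot, with the two edges parallel within 0.1°. The scene camera suggested a gap of about 1 mm, but it also overread the tile's length by 2 mm. Drag rose from about 4.5 N to 7 N as they met. The tile sits about 3–7 mm off the rack's middle.
- **Rack:** It was not left entirely undisturbed. One end shifted about 2 mm and the other about 0.2 mm, roughly half a degree of turn.
- **Press force:** Some touch-downs briefly read up to 19.5 N, above the 9–15 N asked but under 30 N.
- **Network positions:** The trained network's final positions for the tile and the beaker were off by 7–12 mm between cameras, so I relied on edge fits and the pictures.

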